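# Close the pressure-test stand with its six-hole cap

## Robot

A 6-joint arm with a two-finger parallel gripper is mounted at the origin on a cart in front of the work surface, level with it; the furniture and walls round the work are solid. World frame = base frame: x ahead of the robot, y to its left, z up, the work surface at z = 0. Lengths are in m, angles in rad, forces in N, time in s.
With the tool pointing down it reaches from about 0.425 to 0.925 m from the base axis. Payload 12.5 kg.
Tool frame: the origin (TCP) lies between the finger pads; the fingertips stand 22 mm ahead of it and the grasp point (between the pads) lies 3 mm ahead of it (tip_extent is the z of the fingertips in the tool frame, in m); z points along the fingers, y is the line along which they close (so a half turn about z gives the same grasp; the last joint's range is limited). The gripper opens to 85 mm and grips with 20 to 120 N. Pads are 22 mm wide; open, the fingers measure 114 mm over their backs; the gripper's body (76 mm by 85 mm) begins 54 mm behind the grasp point. The pads swing forward as they close: fully open they stand 13 mm farther back than shut.
Start: joints at [-1.291, 0.491, 1.559, -0, 1.092, -0.106], TCP at [0.235, -0.579, 0.253] pointing down, gripper open.
Joint ranges: [-3.1, 3.1], [-0.84, 2.19], [0.05, 2.79], [-1.13, 4.28], [0.06, 2.93], [-2.69, 2.69]. Speed limits (rad/s): [2.22, 2.22, 2.79, 3.14, 3.14, 3.14].

## Interface

Orientations are given as a unit quaternion [w, x, y, z].
In Python, from bench import state, grab_frame, close_job, search_frame, cut_out, tip_extent gives the robot as it stands.
- The arm moves only by the shell command python3 -m pendant 'ROWS' [FORCE]. ROWS is JSON, a list that holds one entry, the list of rows, each a list of 5 numbers: the opening, from -1 (shut) to 1 (fully open), then the shift along the world's x, y, z in m, then the turn about the world's z in rad. In form: [[[claw, dx, dy, dz, spin], ...]]. A call has 1 to 5 rows; each row shifts and turns the commanded pose from where the row before left it; what a row does not reach is not made up. A row lasts 1/12 s, in which the tool goes at most 41.7 mm and 7.16 degrees, less where a joint would pass 70% of its speed; a pose out of reach is approached as far as the arm can. A call is refused whole if a number of a shift passes 0.0417 or a number of a turn 0.125, either way. A call with a gripper value outside its range is refused whole. The fingers move at their own pace and stop on an object; FORCE is the grip in N (left out, the last holds). Time passes only in rows, so rows that do not move let the fingers close. It gives the time, the measured TCP pose, the force, the opening and the grip force at its end, in the units of the state.
- state(): the state, without advancing time (a new reading comes with each control period).
- grab_frame(name): name is "side" or "top"; returns a dict with "image" (384x512x3 uint8, red, green, blue), "fx", "fy", "cx", "cy" (pixels), "dist" ([k1, k2, p1, p2, k3] as OpenCV has them; the pictures are not rectified), "pose" (4x4, takes a point from camera to world coordinates). Camera axes: x right, y down, z forward; pixel columns grow to the right and rows downward; lengths in m; the calibration is good to about 2 mm. A picture is of the moment at which its call begins. There is no depth.
- close_job(): hands the job in; it is judged then, once.
Trained networks look in the newest picture that a camera, given by its name, has taken for a name from the list of things; names that differ only in an ending like _2 or _b are one class to them, and where a whole thing is asked for, a point or a joint stands for the part that bears it (a point fixed in the world has none). Each returns a list of dicts, best first, with "conf" (0 to 1); they miss things now and then, are a little off and sometimes report something else, mostly with a low value. They report only what shows in the picture. A call takes as long as a camera call.
- search_frame(thing, camera): "position" ([x, y, z] in m, in the coordinates of the camera as it stood for that picture, good to about 4 mm: the middle of the surface that is visible of it).
- cut_out(thing, camera): "pixels" (384x512 bool, what is visible of it).
The state is a dict: "time_s": time; "joint_pos": joint angles; "qd": joint speeds; "effort": joint torques, N m; "tool_pos": TCP position; "tcp_rot": TCP orientation; "force": force on the tool from outside, world axes, zero at the start; "moment": the same for the moment, N m; "width": finger opening in m; "gripper_force": force on a finger pad.
Only numpy, scipy, OpenCV 4.12 (cv2) and the standard library are available. Lean on these libraries where they do the work, as an engineer would, in place of code of your own. Each camera call takes 0.05 s, during which the arm holds its last target. There are 200 camera calls.

## Task

Close the pressure-test stand with the test cap that fits its six studs: set the six-hole cap over the stand's centre spigot, turn it until its holes line up with the studs, and let it down fully home, flat on the stand's face, then let go of it. Leave the four-hole cap where it lies.

Things in the scene. Friction and masses are not known exactly. Their poses are not given: they have to be found in the camera images.
- cap_six_center (a point): The six-hole test cap, bare steel, loose, disc down on the bench: round disc 130 mm across, 12 mm thick, with a round neck 48 mm across rising from its middle; 62 mm high in all, 0.5 to 0.8 kg. This point: on its axis, half-way up (31 mm above the disc's underside); z up. Grip the neck (any yaw) 42 to 55 mm above the underside, fingertips more than 10 mm above the disc, clear of the studs.
- cap_six: The same cap; origin at the centre of the disc's underside, z up along its axis. Six through holes of 10.5 mm diameter lie evenly on a circle of 96 mm diameter, one of them along +x. The neck is closed at the top and has a bore from below, 40 mm in diameter and 38 mm deep, that goes over the stand's spigot.
- cap_four_center (a point): The four-hole test cap: equal to the other in every size, but with four holes evenly spaced on the circle, so it does not fit. This point is on its axis, half-way up. It is to stay where it lies.
- stand_seat (a point): The pressure-test stand, fixed to the bench: grey foot of 150 mm diameter, column with a small gauge and side port, dark steel flange of 130 mm diameter on top. This point: centre of that flange's flat upper face, 60 mm above the bench; z up. Home means the cap's disc lies on this face; the studs (20 mm high) then stand 8 mm out of the disc.
- stand_spigot (a point): Centre of the top of the stand's spigot, 34 mm above the face: a round boss 37.5 mm in diameter, its top 7 mm tapered to 27 mm. A cap over the spigot that is not lined up rests on the stud ends, its disc 20 mm above the face.
- stand_studs (a point): Same point as the face's centre, for the six studs: upright, 8 mm in diameter, 20 mm high, slightly chamfered ends, evenly spaced on a circle of 96 mm diameter. Their angle about the axis changes from time to time and is not told by any frame: look, or turn the cap under light pressure (60 degrees cover every case). Within about 2 degrees of lined up the cap can go down.

How it is judged:
At the end, for the whole second after the job is handed in: The six-hole cap is on the stand's axis (within 4 mm), its disc down on the stand's face with the studs through its holes (centre point 28 to 34 mm above the face, that is at most 3 mm from home), level within 3 degrees, at rest and released; the four-hole cap lies within 30 mm of where it was (horizontal distance between cap_six_center and stand_seat below 0.004 m and z of cap_six_center in the frame of stand_seat between 0.028 and 0.034 m and angle between cap_six_center's own z axis and vertical below 0.05 rad and linear speed of cap_six below 0.02 m/s and distance of cap_four_center from where it was at the start of the episode below 0.03 m); the robot touches nothing.
It fails at once if the four-hole cap is moved more than 30 mm (distance of cap_four_center from where it was at the start of the episode above 0.03 m).
It also fails if it takes over 67 s, if anything falls off the work surface, if the arm or the gripper's body presses on something with over 40 N, if the wrist force passes 120 N, or if a joint passes its speed limit or range.

## Working session

There is one attempt and no reset: what is moved stays moved. The work goes in short steps, Python scripts to look and compute and a shell command to move; the robot and the scene stay as the last step left them, time stands still between calls to the robot, and variables do not carry over. Pictures are saved under pics/ and viewed, at most 10 in all, crops included, and the job is handed in when it is done.

```bash
mkdir -p pics; cat > h.py <<'E'
import numpy as np,cv2
from bench import *
def K(f): return np.array([[f["fx"],0,f["cx"]],[0,f["fy"],f["cy"]],[0,0,1.]]),np.array(f["dist"],float)
def plane(f,uv,z):
    k,d=K(f); p=cv2.undistortPoints(np.array(uv,float).reshape(-1,1,2),k,d)[:,0]
    T=np.array(f["pose"]); r=np.c_[p,np.ones(len(p))]@T[:3,:3].T; o=T[:3,3]
    return o+r*((z-o[2])/r[:,2])[:,None]
def proj(f,X):
    k,d=K(f); T=np.linalg.inv(np.array(f["pose"]))
    return cv2.projectPoints(np.array(X,float).reshape(-1,3),cv2.Rodrigues(T[:3,:3])[0],T[:3,3],k,d)[0][:,0]
def save(f,n): cv2.imwrite(f"pics/{n}.png",cv2.cvtColor(f["image"],cv2.COLOR_RGB2BGR))
E
python3 - <<'E'
from h import *
np.set_printoptions(precision=4,suppress=True)
fs={}
for c in("top","side"):
    f=grab_frame(c);fs[c]=f;save(f,c+"0");T=np.array(f["pose"]);print(c,T[:3,3],T[:3,2],f["fx"])
    for n in("cap_six_center","cap_four_center","stand_seat","stand_spigot"):
        for r in search_frame(n,c)[:3]: print(n,round(r["conf"],2),T[:3,:3]@r["position"]+T[:3,3])
s=state();print(s,tip_extent)
a,b=[cv2.cvtColor(fs[c]["image"],cv2.COLOR_RGB2BGR) for c in("top","side")]
E
```

```text
top [0.3287 0.0198 1.2652] [ 0.1679 -0.0071 -0.9858] 439.3872189325757
cap_six_center 0.89 [0.4975 0.2973 0.0121]
cap_four_center 0.69 [ 0.5024 -0.3282  0.0104]
stand_spigot 0.75 [ 0.5162 -0.0167  0.0105]
side [0.2916 0.6239 1.2547] [ 0.1916 -0.4477 -0.8734] 479.0744322880441
cap_six_center 0.85 [0.4983 0.3124 0.0152]
cap_four_center 0.97 [ 0.5008 -0.3153  0.0159]
stand_seat 0.75 [0.5269 0.0109 0.0097]
stand_spigot 0.55 [0.5261 0.0141 0.0195]
{'time_s': 0.5, 'joint_pos': array([-1.2906,  0.491 ,  1.5589,  0.    ,  1.0917, -0.1056]), 'qd': array([ 0.001 , -0.0001,  0.0004, -0.0006,  0.0013,  0.001 ]), 'effort': array([ -0.001 , -61.7845, -26.17  ,  -0.0001,   0.0006,   0.    ]), 'tool_pos': array([ 0.2352, -0.579 ,  0.2533]), 'tcp_rot': array([-0.    ,  0.9815,  0.1917,  0.    ]), 'force': array([ 0.0233,  0.3976, -0.8053]), 'moment': array([ 0.0258, -0.0274,  0.0282]), 'gripper_force': 0.0, 'width': 0.08549729708538714} 0.022
```

View pics/top0.png

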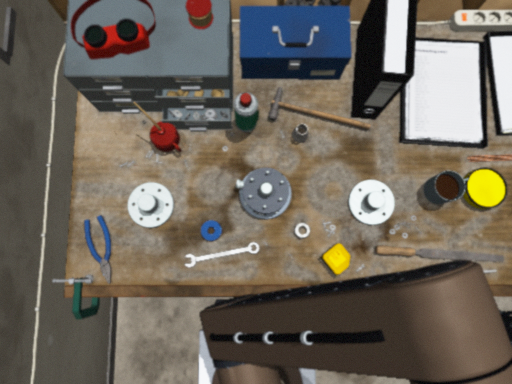

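View pics/side0.png

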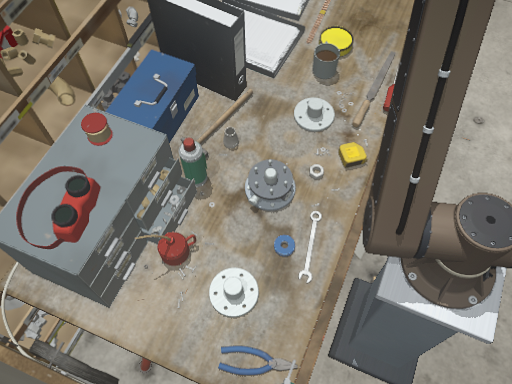

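The left cap at top (150,204) and right at (371,202), stand at (265,193). I'll zoom in to count the holes and find the stud angle.

```bash
python3 - <<'E'
from h import *
np.set_printoptions(precision=4,suppress=True)
rows=[]
for c,ps in(("top",[(150,204),(371,202),(265,193)]),("side",[(233,291),(314,114),(270,184)])):
    f=grab_frame(c); im=cv2.cvtColor(f["image"],cv2.COLOR_RGB2BGR)
    rows.append(np.hstack([cv2.resize(im[v-32:v+32,u-32:u+32],(260,260),interpolation=cv2.INTER_CUBIC) for u,v in ps]))
    for n in("cap_six_center","cap_four_center","stand_studs"):
        for r in cut_out(n,c)[:1]:
            m=r["pixels"].astype(np.uint8); h=cv2.convexHull(cv2.findNonZero(m)); (x,y),_,_=cv2.fitEllipse(h)
            z=.06 if "stand" in n else .012
            print(c,n,round(r["conf"],2),(x,y),cv2.boundingRect(m),plane(f,[(x,y)],z))
cv2.imwrite("pics/crops.png",np.vstack(rows))
E
```

```text
top cap_four_center 0.81 (371.6910705566406, 201.8414764404297) (349, 180, 46, 45) [[ 0.5063 -0.3345  0.012 ]]
top stand_studs 0.6 (261.53375244140625, 197.70799255371094) (236, 180, 54, 39) [[ 0.5112 -0.0157  0.06  ]]
side cap_six_center 0.62 (233.3784942626953, 292.33843994140625) (209, 268, 49, 49) [[0.4981 0.3084 0.012 ]]
side cap_four_center 0.62 (313.307373046875, 113.99040222167969) (293, 97, 42, 35) [[ 0.5078 -0.3278  0.012 ]]
side stand_studs 0.67 (269.3185119628906, 189.229736328125) (245, 169, 50, 41) [[0.5217 0.0095 0.06  ]]
```

View pics/crops.png

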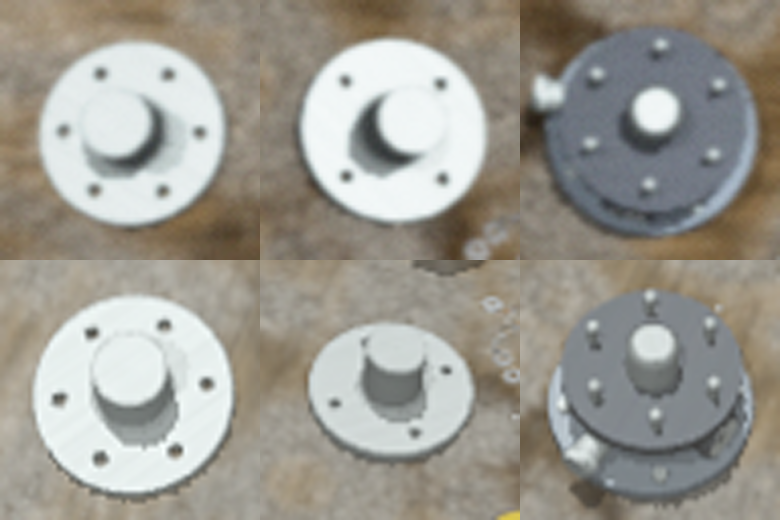

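Left cap (top 150,204) has six holes, right cap (371,202) four; six studs show well. Now I'll solve centres and angles from hole and stud pixels.

```bash
cat > fit.py <<'E'
from h import *
def fit(f,pts,org,z,s=260/64):
    uv=(np.array(pts,float)+.5)/s-.5+np.array(org); P=plane(f,uv,z)[:,:2]
    c=P.mean(0); d=P-c; th=np.arctan2(d[:,1],d[:,0])
    return c, np.degrees(np.angle(np.exp(6j*th).mean()))/6, np.hypot(*d.T).mean()
E
python3 - <<'E'
from fit import *
t=grab_frame("top");s=grab_frame("side")
A=[(100,74),(167,75),(200,132),(162,191),(94,190),(63,131)]
B=[(140,46),(198,86),(193,156),(129,186),(70,144),(76,75)]
C=[(92,73),(164,65),(206,124),(176,191),(100,198),(59,139)]
D=[(130,36),(190,63),(193,121),(136,153),(74,124),(73,67)]
print("cap top",fit(t,A,(118,172),.012));print("cap side",fit(s,C,(201,259),.012))
print("stud top",fit(t,B,(233,161),.08));print("stud side",fit(s,D,(238,152),.08))
E
```

```text
cap top (array([0.50005042, 0.30356954]), np.float64(29.426913867433083), np.float64(0.04787845708317734))
cap side (array([0.49992797, 0.3048901 ]), np.float64(29.30888573669131), np.float64(0.0480351982474222))
stud top (array([ 0.53225512, -0.02658186]), np.float64(-5.146364533662303), np.float64(0.047880882334672185))
stud side (array([ 0.53366844, -0.02492072]), np.float64(-4.824410119629225), np.float64(0.04750177459473152))
```

Six-hole cap: (0.500, 0.304), angle 29.4°. Studs: (0.533, −0.026), angle −5°, so the turn is about +25.6° (0.447 rad). Setting out.

```bash

python3 -m pendant '[[[1,0.0184,0.0345,0,0],[1,0.0184,0.0345,0,0],[1,0.0184,0.0345,0,0],[1,0.0184,0.0345,0,0],[1,0.0184,0.0345,0,0]]]' 60
python3 -m pendant '[[[1,0.0184,0.0345,0,0],[1,0.0184,0.0345,0,0],[1,0.0184,0.0345,0,0],[1,0.0184,0.0345,0,0],[1,0.0184,0.0345,0,0]]]' >/dev/null
python3 -m pendant '[[[1,0.0184,0.0345,0,0],[1,0.0184,0.0345,0,0],[1,0.0184,0.0345,0,0],[1,0.0184,0.0345,0,0],[1,0.0184,0.0345,0,0]]]'
```

```text
time_s: 1.42
tool_pos: [0.3276, -0.4049, 0.2534]
tcp_rot: [0.0, 0.981, 0.191, 0.0]
force: [1.1, -0.2, 0.4]
width: 0.0851
gripper_force: 0.0
time_s: 2.25
tool_pos: [0.5118, -0.0596, 0.2536]
tcp_rot: [0.0, 0.981, 0.192, 0.0]
force: [0.3, -0.1, 0.5]
width: 0.0856
gripper_force: 0.0
```

```bash

python3 -m pendant '[[[1,-0.0012,0.0364,0,0],[1,-0.0012,0.0364,0,0],[1,-0.0012,0.0364,0,0],[1,-0.0012,0.0364,0,0],[1,-0.0012,0.0364,0,0]]]' >/dev/null
python3 -m pendant '[[[1,-0.0012,0.0364,0,0],[1,-0.0012,0.0364,0,0],[1,-0.0012,0.0364,0,0],[1,-0.0012,0.0364,0,0],[1,-0.0012,0.0364,0,0]]]' >/dev/null
python3 -m pendant '[[[1,0,0,-0.03,0],[1,0,0,-0.03,0],[1,0,0,-0.03,0],[1,0,0,-0.03,0],[1,0,0,0,0]]]'
python3 - <<'E'
from h import *
f=grab_frame("side");save(f,"side1");print(state()["joint_pos"])
E
```

```text
time_s: 3.5
tool_pos: [0.4972, 0.3016, 0.1286]
tcp_rot: [0.001, 0.981, 0.192, -0.004]
force: [0.0, 0.7, -0.9]
width: 0.0856
gripper_force: 0.0
[ 4.31622287e-01  5.80746119e-01  1.78160763e+00 -1.29965710e-04
  7.84152074e-01  1.61665791e+00]
```

View pics/side1.png

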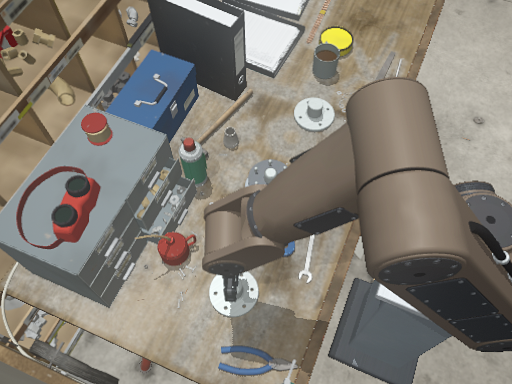

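The gripper stands directly over the six-hole cap at (232,288). Descending and gripping.

```bash

python3 -m pendant '[[[1,0.003,0.0025,-0.02,0],[1,0,0,-0.02,0],[1,0,0,-0.02,0],[1,0,0,-0.0175,0],[1,0,0,0,0]]]'
python3 -m pendant '[[[0.2,0,0,0,0],[-0.2,0,0,0,0],[-0.2,0,0,0,0],[-0.2,0,0,0,0],[-0.2,0,0,0,0]]]' 60
python3 -m pendant '[[[-0.3,0,0,0,0],[-0.3,0,0,0,0],[-0.3,0,0,0,0],[-0.3,0,0,0,0],[-0.3,0,0,0,0]]]' 60
```

```text
time_s: 3.97
tool_pos: [0.5021, 0.3048, 0.0551]
tcp_rot: [0.0, 0.981, 0.192, -0.001]
force: [-1.0, -0.7, -0.1]
width: 0.0855
gripper_force: 0.0
time_s: 4.38
tool_pos: [0.503, 0.3054, 0.0581]
tcp_rot: [-0.0, 0.981, 0.192, 0.002]
force: [-1.8, -0.6, 10.9]
width: 0.0461
gripper_force: 60.4
time_s: 4.8
tool_pos: [0.5029, 0.3054, 0.0581]
tcp_rot: [-0.0, 0.981, 0.192, 0.001]
force: [-0.8, -0.7, 11.0]
width: 0.0462
gripper_force: 60.4
```

```bash

python3 -m pendant '[[[0.35,0,0,0,0],[0.35,0,0,0,0],[0.35,0,0,0,0],[0.35,0,0,0,0],[0.35,0,0,0,0]]]' 60
python3 -m pendant '[[[0.35,0,0,0,0],[0.35,0,0,0,0]]]'
```

```text
time_s: 5.22
tool_pos: [0.5022, 0.3049, 0.0559]
tcp_rot: [0.0, 0.981, 0.192, 0.0]
force: [0.2, 0.9, -0.2]
width: 0.0577
gripper_force: 0.0
time_s: 5.38
tool_pos: [0.5022, 0.3049, 0.0557]
tcp_rot: [0.0, 0.981, 0.192, -0.0]
force: [0.6, 0.7, 0.2]
width: 0.058
gripper_force: 0.0
```

```bash

python3 -m pendant '[[[0.35,-0.002,-0.001,-0.006,0],[0.35,0,0,0,0],[0.35,0,0,0,0]]]' 60
python3 -m pendant '[[[-0.3,0,0,0,0],[-0.3,0,0,0,0],[-0.3,0,0,0,0],[-0.3,0,0,0,0],[-0.3,0,0,0,0]]]' 60
```

```text
time_s: 5.63
tool_pos: [0.4998, 0.3038, 0.0493]
tcp_rot: [0.0, 0.981, 0.192, -0.001]
force: [-1.2, 0.8, 0.2]
width: 0.0574
gripper_force: 0.0
time_s: 6.05
tool_pos: [0.5001, 0.304, 0.05]
tcp_rot: [-0.0, 0.981, 0.192, 0.0]
force: [-2.6, 0.4, 3.9]
width: 0.0466
gripper_force: 62.0
```

```bash

python3 -m pendant '[[[-0.3,0,0,0.02,0],[-0.3,0,0,0.03,0],[-0.3,0,0,0.03,0],[-0.3,0,0,0.03,0],[-0.3,0,0,0.03,0]]]'
python3 -m pendant '[[[-0.3,0.002,-0.02,0,0.03],[-0.3,0.002,-0.02,0,0.03],[-0.3,0.002,-0.02,0,0.03],[-0.3,0.002,-0.02,0,0.03],[-0.3,0.002,-0.02,0,0.03]]]' >/dev/null
python3 -m pendant '[[[-0.3,0.002,-0.02,0,0.03],[-0.3,0.002,-0.02,0,0.03],[-0.3,0.002,-0.02,0,0.03],[-0.3,0.002,-0.02,0,0.03],[-0.3,0.002,-0.02,0,0.03]]]' >/dev/null
python3 -m pendant '[[[-0.3,0.002,-0.02,0,0.03],[-0.3,0.002,-0.02,0,0.03],[-0.3,0.002,-0.02,0,0.03],[-0.3,0.002,-0.02,0,0.03],[-0.3,0.002,-0.02,0,0.027]]]'
python3 -m pendant '[[[-0.3,0.002,-0.02,0,0],[-0.3,0.001,-0.01,0,0],[-0.3,0,0,0,0],[-0.3,0,0,0,0]]]'
python3 - <<'E'
from h import *
ims=[]
for c,(u,v) in(("top",(265,185)),("side",(265,170))):
    f=grab_frame(c); im=cv2.cvtColor(f["image"],cv2.COLOR_RGB2BGR)
    ims.append(cv2.resize(im[v-48:v+48,u-48:u+48],(390,390),interpolation=cv2.INTER_CUBIC))
cv2.imwrite("pics/c2.png",np.hstack(ims))
E
```

```text
time_s: 6.47
tool_pos: [0.4998, 0.3036, 0.1905]
tcp_rot: [0.0, 0.981, 0.192, -0.001]
force: [1.2, 0.3, -5.8]
width: 0.0466
gripper_force: 63.9
time_s: 7.72
tool_pos: [0.5299, 0.0028, 0.1892]
tcp_rot: [-0.0, 0.914, 0.405, -0.001]
force: [-0.5, -0.1, -5.5]
width: 0.0467
gripper_force: 64.2
time_s: 8.05
tool_pos: [0.533, -0.0262, 0.1894]
tcp_rot: [-0.0, 0.915, 0.404, -0.0]
force: [-0.2, 0.4, -7.3]
width: 0.047
gripper_force: 64.0
```

View pics/c2.png

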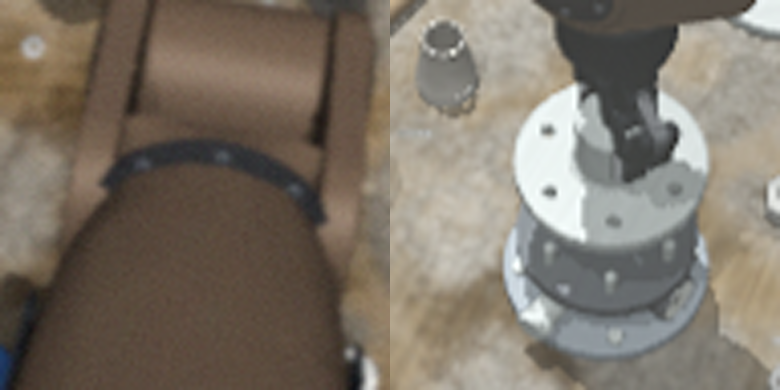

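The side view shows four cap holes, at crop (158,130), (160,191), (223,222), (285,188), nearly above the studs. I'll fit the held cap's pose from them.

```bash
python3 - <<'E'
from h import *
from scipy.optimize import least_squares
f=grab_frame("side")
uv=(np.array([(158,130),(160,191),(223,222),(285,188)])+.5)/4.0625-.5+[217,122]
P=plane(f,uv,.1514)[:,:2]
a=np.arctan2(*(P-[.533,-.026]).T[::-1]); print(np.degrees(a),P)
k=np.round((np.degrees(a)+5)/60)*np.pi/3
g=lambda p:(P-(p[:2]+.048*np.c_[np.cos(k+p[2]),np.sin(k+p[2])])).ravel()
r=least_squares(g,[.533,-.026,0]);print(r.x[:2],np.degrees(r.x[2]),r.fun.round(4))
E
```

```text
[ -5.87684956  53.56020576 113.44018249 175.79899546] [[ 0.58182674 -0.03102581]
 [ 0.56141937  0.01249109]
 [ 0.51398756  0.01785076]
 [ 0.48631403 -0.02257077]]
[ 0.53398696 -0.02651127] -5.244841742186274 [ 0.     -0.0001 -0.0003 -0.0002  0.0001  0.0008  0.0001 -0.0004]
```

Aligned within about 1 mm and 0.3°. Lowering.

```bash

python3 -m pendant '[[[-0.3,0,0.001,-0.02,0],[-0.3,0,0,-0.02,0],[-0.3,0,0,-0.006,0],[-0.3,0,0,-0.005,0],[-0.3,0,0,0,0]]]'
python3 -m pendant '[[[-0.3,0,0,-0.003,0],[-0.3,0,0,-0.003,0],[-0.3,0,0,-0.003,0],[-0.3,0,0,0,0],[-0.3,0,0,0,0]]]'
```

```text
time_s: 8.62
tool_pos: [0.5331, -0.0246, 0.1384]
tcp_rot: [-0.0, 0.914, 0.405, -0.0]
force: [-0.2, -0.6, -5.8]
width: 0.0471
gripper_force: 63.9
time_s: 9.03
tool_pos: [0.5332, -0.0251, 0.1299]
tcp_rot: [0.0, 0.915, 0.404, 0.0]
force: [0.4, -0.5, -5.2]
width: 0.0467
gripper_force: 63.9
```

```bash

python3 -m pendant '[[[-0.3,0,0,-0.002,0],[-0.3,0,0,-0.002,0],[-0.3,0,0,-0.002,0],[-0.3,0,0,0,0],[-0.3,0,0,0,0]]]'
```

```text
time_s: 9.45
tool_pos: [0.5332, -0.0251, 0.1237]
tcp_rot: [-0.0, 0.915, 0.404, -0.0]
force: [0.8, -0.4, -6.1]
width: 0.0467
gripper_force: 63.9
```

Past the stud ends without contact. Continuing to home.

```bash

python3 -m pendant '[[[-0.3,0,0,-0.003,0],[-0.3,0,0,-0.003,0],[-0.3,0,0,-0.003,0],[-0.3,0,0,-0.002,0],[-0.3,0,0,0,0]]]'
python3 -m pendant '[[[-0.3,0,0,-0.002,0],[-0.3,0,0,-0.002,0],[-0.3,0,0,0,0],[-0.3,0,0,0,0]]]'
```

```text
time_s: 9.87
tool_pos: [0.533, -0.025, 0.1123]
tcp_rot: [-0.0, 0.915, 0.404, -0.0]
force: [0.9, 0.5, -5.3]
width: 0.0462
gripper_force: 63.9
time_s: 10.2
tool_pos: [0.5334, -0.0251, 0.1099]
tcp_rot: [0.0, 0.915, 0.404, 0.0]
force: [-2.6, -0.3, 10.3]
width: 0.0467
gripper_force: 65.6
```

Contact at TCP 0.110, so the cap is home. I'll release and retreat upward.

```bash

python3 -m pendant '[[[0.5,0,0,0.001,0],[1,0,0,0.001,0],[1,0,0,0,0],[1,0,0,0,0],[1,0,0,0,0]]]'
python3 -m pendant '[[[1,0,0,0,0],[1,0,0,0.01,0],[1,0,0,0.03,0],[1,0,0,0.03,0],[1,0,0,0.03,0]]]'
python3 -m pendant '[[[1,0,0,0.03,0],[1,0,-0.03,0.02,0],[1,0,-0.04,0,0],[1,0,-0.04,0,0],[1,0,-0.04,0,0]]]' >/dev/null
python3 -m pendant '[[[1,0,-0.04,0,0],[1,0,0,0,0],[1,0,0,0,0]]]'
python3 - <<'E'
from h import *
f=grab_frame("side"); im=cv2.cvtColor(f["image"],cv2.COLOR_RGB2BGR)
u,v=270,184
cv2.imwrite("pics/c3.png",cv2.resize(im[v-48:v+48,u-64:u+64],(768,576),interpolation=cv2.INTER_CUBIC))
E
```

```text
time_s: 10.62
tool_pos: [0.5333, -0.0251, 0.1108]
tcp_rot: [0.0, 0.915, 0.404, 0.0]
force: [-0.2, -0.3, 0.0]
width: 0.0854
gripper_force: 0.0
time_s: 11.03
tool_pos: [0.5329, -0.025, 0.2125]
tcp_rot: [-0.0, 0.915, 0.404, -0.0]
force: [0.3, 0.1, -0.5]
width: 0.0856
gripper_force: 0.0
time_s: 11.7
tool_pos: [0.5328, -0.2168, 0.2611]
tcp_rot: [0.0, 0.915, 0.403, 0.0]
force: [-0.5, -0.4, -0.5]
width: 0.0853
gripper_force: 0.0
```

View pics/c3.png

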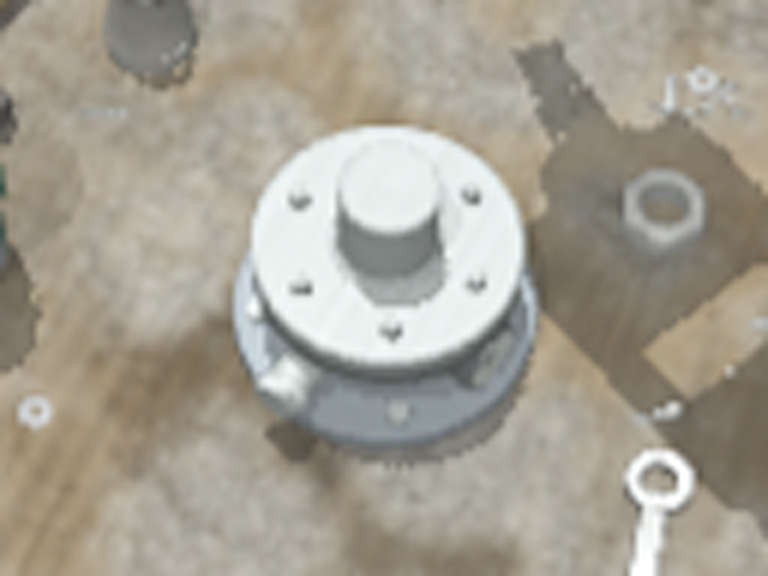

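The cap lies flat on the flange at crop (388,245), with stud ends showing in the visible holes (e.g. (300,200), (392,330)); the gripper is clear.

```bash
python3 -c "
from bench import close_job
print(close_job())"
```

```text
the job is handed in; nothing more can be done
None
```

The six-hole cap is fully home on the stand with the studs through its holes, released and the gripper clear; the four-hole cap was not touched, and the job was handed in at about 12 s (the hand-in gave no verdict).

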